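# Wedge a rocking parts stand

## Task

The little parts stand on the bench rocks because one of its four feet is too short. With the fingertips, push the rubber wedge, thin end first, under that short foot until it is snug, then press down on the corner of the stand above that foot to feel that it no longer rocks (push the wedge in further if it still gives), and let go. Do not pick up the wedge or the stand, do not shove the stand out of its place or jack it up, and leave the other things alone.

Things in the scene. Friction and masses are not known exactly. Their poses are not given: they have to be found in the camera images.
- stand: Stand, ~2.4 kg: steel plate 210 x 190 x 6 mm, its top 96 mm up, on four 22 mm legs with rubber dome feet at x +-85, y +-75 mm; the foot at x +85, y -75 is too short. Bolted on the plate, centre at x -16, y +16: a blue box 120 (x) x 100 (y) mm, 55 mm tall, full of black hoses. Origin: bench level under the plate's centre; x away from the robot at yaw 0, z up. Shoved, it slides above 9 N
- short_foot_dome (a point): Centre of the short foot's rubber dome, radius 12 mm (lowest point 12 mm below). The foot hangs 6 to 11 mm above the bench, differently each time, and is fixed in the stand during a run. The stand rests level on the other three feet; about 3 to 6 N down on this corner tips it until this foot strikes the bench; let go, it rocks back. Axes as the stand's
- corner_top (a point): The place to press: the bare top of the steel plate straight above the short foot, 20 mm in from the plate's two edges, 96 mm above the bench when the stand is level. Axes as the stand's
- wedge: Solid black rubber wedge, 140 (x) x 50 (y) mm, ~0.18 kg; plane slope from 26 mm high at the upright rear face (x -70) to 2 mm at the thin end (x +70). Origin: centre of the flat underside, z up. Lies on the bench on the stand's -y side, thin end 20 to 80 mm short of the foot, askew up to 0.35 rad, up to 30 mm off line. Slides under 1 to 2 N; jammed by a 5 to 8 N push it stays put
- wedge_slope (a point): Point in the middle of the wedge's sloping face (14 mm above the underside). z is square to the slope, x runs down the slope to the thin end, y across. When the foot touches the slope the dome's centre is at z = 12 mm in this frame.
- boot: Bystander: black ribbed rubber boot standing upright, 42 mm in diameter, 100 mm tall, origin at the centre of its underside.
- lunch_box: Bystander: lidded clear box with a teal lid and a white handle loop, 108 x 128 x 63 mm, origin at the centre of its underside.
- marker: Bystander: marker pen lying along its own x, 150 mm long and 15 mm thick, origin on the bench 55 mm from its rear end.
Mind the look-alikes: they are no part of the job. Leave any orange or purple look-alike of the wedge alone.

How it is judged (in metres and radians):
On the way, in this order (a step that is already met when the one before it is completed fails the run):
1. the wedge is snug under the short foot (the foot within 1.7 mm of the slope and at least 4 mm in from the wedge's sides) (z of short_foot_dome in the frame of wedge_slope between 0.008 and 0.0137 m and x of short_foot_dome in the frame of wedge_slope between -0.045 and 0.066 m and y of short_foot_dome in the frame of wedge_slope between -0.021 and 0.021 m), for 0.2 s.
2. the fingers press with over 4 N on the corner of the stand above the short foot, and it no longer gives (wedge snug, corner within 4 mm of its level height) (all of step 1 and angle between stand's own z axis and vertical below 0.02 rad and height (world z) of corner_top above 0.092 m and contact force between the fingers and stand above 4 N and horizontal distance between the grasp point and corner_top below 0.045 m), for 0.1 s.
At the end, for the whole second after the job is handed in: The wedge lies on the bench with the short foot over its slope, the foot within 1.7 mm of the slope and at least 4 mm in from the wedge's sides; the stand is level within 0.02 rad and within 30 mm of where it stood; all at rest (all of step 1 and angle between stand's own z axis and vertical below 0.02 rad and height (world z) of corner_top above 0.092 m and linear speed of each of wedge, stand below 0.01 m/s and height (world z) of wedge below 0.006 m and distance of stand from where it was at the start of the episode below 0.03 m); the robot touches nothing.
It fails at once if the wedge is lifted off the bench (origin over 15 mm up) or turned over (height (world z) of wedge above 0.015 m or angle between wedge's own z axis and vertical above 0.4 rad).
It fails at once if the stand is lifted, tipped by more than 0.15 rad or shoved more than 40 mm (height (world z) of stand above 0.02 m or angle between stand's own z axis and vertical above 0.15 rad or distance of stand from where it was at the start of the episode above 0.04 m).
It fails at once if a bystander is moved by more than 25 mm (distance of any of boot, lunch_box, marker from where it was at the start of the episode above 0.025 m).
It also fails if it takes over 64 s, if anything falls off the work surface, if the arm or the gripper's body presses on something with over 40 N, if the wrist force passes 120 N, or if a joint passes its speed limit or range.

## Robot

A 6-joint arm with a two-finger parallel gripper is mounted at the origin on the work surface. World frame = base frame: x ahead of the robot, y to its left, z up, the work surface at z = 0. Lengths are in m, angles in degrees, forces in N, time in s.
With the tool pointing down it reaches from about 0.35 to 0.925 m from the base axis. Payload 6.4 kg.
Tool frame: the origin (TCP) lies at the very end of the fingers, on their centre line; the grasp point (between the pads) lies behind it (manip.grip_depth is the z of the grasp point in the tool frame, in m); z points along the fingers, x is the direction in which the jaws open and shut, and the axes are right-handed (so a half turn about z gives the same grasp; the last joint's range is limited). The gripper opens to 94 mm and grips with 3 to 60 N. Pads are 16 mm wide; open, the fingers measure 119 mm over their backs; the gripper's body (75 mm by 177 mm) begins 78 mm behind the grasp point.
Start: joints at [64.853, 14.043, 89.255, -0, 76.702, -9.975], TCP at [0.17, 0.627, 0.205] pointing down, gripper open.
Joint ranges: [-179.41, 179.41], [-58.25, 129.5], [7.25, 145.43], [-54.29, 234.29], [11.92, 165.04], [-157.13, 157.13]. Speed limits (degrees/s): [147.25, 147.25, 180, 180, 180, 180].

## Interface

Orientations are given as [roll, pitch, yaw] about the fixed x, y, z axes, in that order (R = Rz(yaw) Ry(pitch) Rx(roll)).
In Python, from bench import readout, vision, manip gives the robot as it stands. The module is installed in compiled form; this text tells all that it offers.
- The arm moves only by the tool drive_tool, never from a script. Its argument "targets" is a list of rows, each an object with "offset": the shift along the world's x, y, z in mm, a list of three; "roll": the turn about the world's z in degrees; "gripper": the opening, from 0 (shut) to 1 (fully open). A call has 1 to 8 rows; each row is the pose to reach, as a shift and turn from the pose commanded when the call began; what a row does not reach only later rows make up. A row lasts 1/12 s, in which the tool goes at most 41.7 mm and 7.16 degrees, less where a joint would pass 70% of its speed; a pose out of reach is approached as far as the arm can. A call with a gripper value outside its range is refused whole. The fingers move at their own pace and stop on an object; "grip_force" is the grip in N (left out, the last holds). Time passes only in rows, so rows that repeat a pose let the fingers close. It gives the time, the measured TCP pose, the force and the opening at its end, in the units of the state.
- readout.observe(): the state, without advancing time (a new reading comes with each control period).
- vision.get_image(name): name is "side" or "top" or "wrist"; returns the picture (480x640x3 uint8, red, green, blue); there is no depth.
- vision.camera_params(name): a dict with "vfov" (degrees; the focal length in pixels is half the picture's height over the tangent of half this angle, whatever the lens; pixels are square), "cx", "cy" (the principal point, pixels), "world_from_camera" (4x4, takes a point from camera to world coordinates). Camera axes: x right, y down, z forward; pixel columns grow to the right and rows downward; lengths in m; the calibration is good to about 2 mm. A picture is of the moment at which its call begins: read the wrist's pose just before it. camera_params takes no time and is no camera call; for the wrist camera it gives the pose at the moment of the call.
- manip.sign_off(): hands the job in, once; it reports no verdict.
The state is a dict: "clock": time; "joint_positions": joint angles; "qvel": joint speeds; "joint_torque": joint torques, N m; "eef_pos": TCP position; "eef_rot": TCP orientation; "wrist_force": force on the tool from outside, world axes, zero at the start; "torque": the same for the moment, N m; "finger_gap": opening from 0.0 (shut) to 1.0 (fully open).
Only numpy, scipy, OpenCV 4.12 (cv2) and the standard library are available. Lean on these libraries where they do the work, as an engineer would, in place of code of your own. Each camera call takes 0.05 s, during which the arm holds its last target.

## Working session

There is one attempt and no reset: what is moved stays moved. The work goes in short steps, Python scripts to look and compute and a tool call to move; the robot and the scene stay as the last step left them, time stands still between calls to the robot, and variables do not carry over. Pictures are saved under pics/ and viewed, and the job is handed in when it is done.

Besides the shell and the picture viewer there is one more tool, called after "Request:" by a JSON object that holds its "fn" and its "kwargs". drive_tool: Moves the arm, as the interface text tells. Its arguments: {"type":"object","properties":{"targets":{"type":"array"},"grip_force":{"type":"number"}},"required":["targets"]}

```bash
mkdir -p pics; cat > h.py <<'E'
from bench import readout, vision, manip
import numpy as np, cv2
def snap(n,f):
    p=vision.camera_params(n); im=vision.get_image(n)
    cv2.imwrite(f'pics/{f}.png',cv2.cvtColor(im,cv2.COLOR_RGB2BGR)); np.save(f'pics/{f}.npy',p['world_from_camera']); return p,im
def ray(n,u,v,z,T=None):
    p=vision.camera_params(n); T=np.array(p['world_from_camera']) if T is None else T
    f=240/np.tan(np.radians(p['vfov'])/2)
    d=T[:3,:3]@np.array([(u-p['cx'])/f,(v-p['cy'])/f,1]); o=T[:3,3]
    return o+d*(z-o[2])/d[2]
def proj(n,P,T=None):
    p=vision.camera_params(n); T=np.array(p['world_from_camera']) if T is None else T
    f=240/np.tan(np.radians(p['vfov'])/2)
    c=T[:3,:3].T@(np.array(P)-T[:3,3]); return c[:2]/c[2]*f+[p['cx'],p['cy']]
E
python3 - <<'E'
from h import *
for n in ['side','top','wrist']:
    p,_=snap(n,n+'0'); print(n,p)
print(readout.observe(), manip.grip_depth)
E
```

```text
side {'vfov': 44.75229158982169, 'cx': 324.5522561272159, 'cy': 242.34141035205292, 'world_from_camera': array([[ 0.88098746, -0.29709972,  0.36822934,  0.05300626],
       [-0.47310171, -0.56300635,  0.67764195, -0.90198075],
       [ 0.00598823, -0.771204  , -0.63655992,  0.99753964],
       [ 0.        ,  0.        ,  0.        ,  1.        ]])}
top {'vfov': 44.744246955582966, 'cx': 323.3686930630073, 'cy': 243.3381301586755, 'world_from_camera': array([[-0.01338441, -0.99549332,  0.09388242,  0.44651371],
       [-0.99990638,  0.01305813, -0.00408894,  0.05952119],
       [ 0.00284458, -0.09392836, -0.9955749 ,  1.35375305],
       [ 0.        ,  0.        ,  0.        ,  1.        ]])}
wrist {'vfov': 61.035808248277235, 'cx': 319.4998488796201, 'cy': 238.30951574740823, 'world_from_camera': array([[ 0.26118216,  0.93003884,  0.25847947,  0.09509111],
       [ 0.96528867, -0.25128625, -0.07122503,  0.64829213],
       [-0.00128971,  0.26811001, -0.96338744,  0.38424847],
       [ 0.        ,  0.        ,  0.        ,  1.        ]])}
{'clock': 0.15, 'joint_positions': array([ 6.48524529e+01,  1.40702280e+01,  8.93053171e+01,  3.96311674e-04,
        7.67016704e+01, -9.97510129e+00]), 'qvel': array([-0.14850771, -0.06302077, -0.18504272,  0.04562152,  0.03494813,
        0.04227644]), 'joint_torque': array([ 2.27745340e-04, -4.16268933e+01, -3.14982355e+01,  6.84864214e-02,
        3.16468847e-02, -1.04012584e-04]), 'eef_pos': array([0.16992787, 0.62695119, 0.20468428]), 'eef_rot': array([-1.79986245e+02,  7.59814614e-02,  7.48274719e+01]), 'wrist_force': array([ 0.17819047, -0.08387973,  0.46825603]), 'torque': array([0.01736479, 0.00045898, 0.03351649]), 'finger_gap': 1.0025067120258986} -0.0188
```

View pics/top0.png

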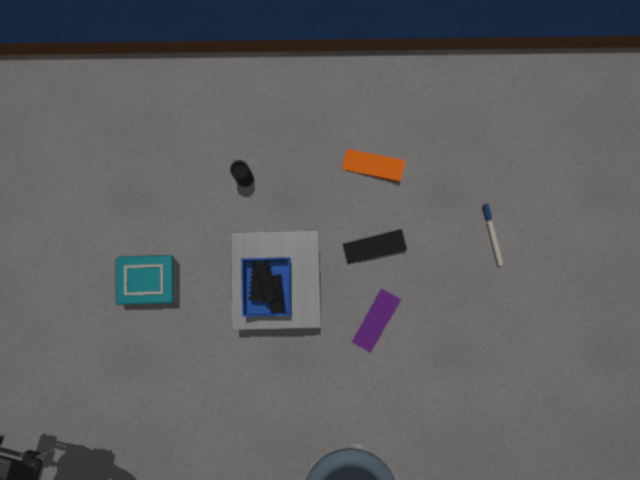

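View pics/side0.png

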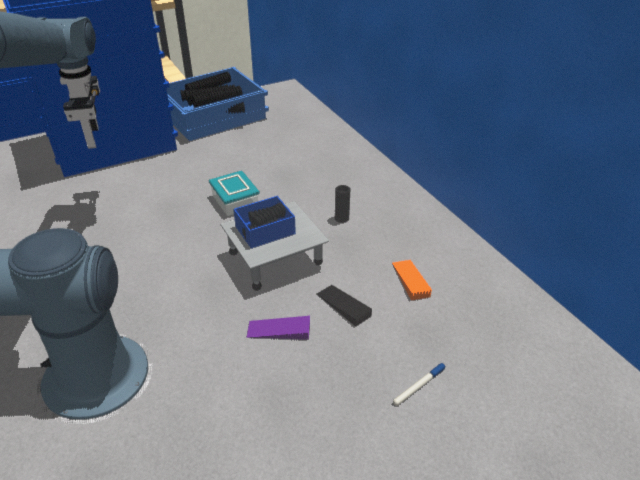

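View pics/wrist0.png

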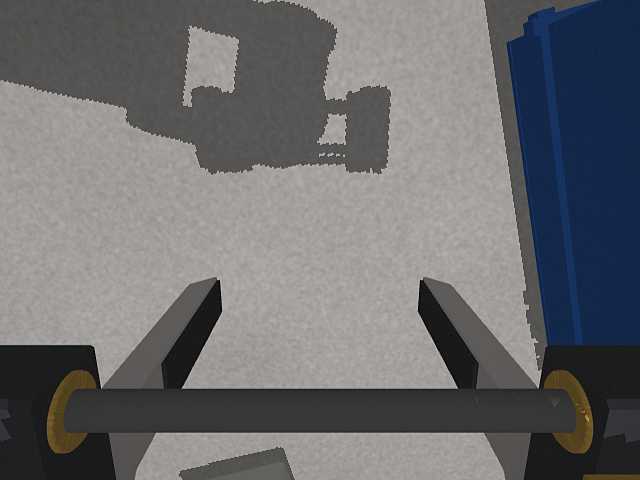

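The top view shows the stand around (276,280), with its short-foot corner upper right near (319,232). The black wedge is around (375,246). I'll zoom in to get the corners.

```bash
python3 - <<'E'
import cv2
a=cv2.imread('pics/top0.png')[215:345,220:420]; cv2.imwrite('pics/topz.png',cv2.resize(a,(800,520),interpolation=cv2.INTER_CUBIC))
a=cv2.imread('pics/side0.png')[190:340,210:410]; a=cv2.convertScaleAbs(a,alpha=1.5,beta=20);cv2.imwrite('pics/sidez.png',cv2.resize(a,(800,600),interpolation=cv2.INTER_CUBIC))
E
```

```text
(no output)
```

View pics/topz.png

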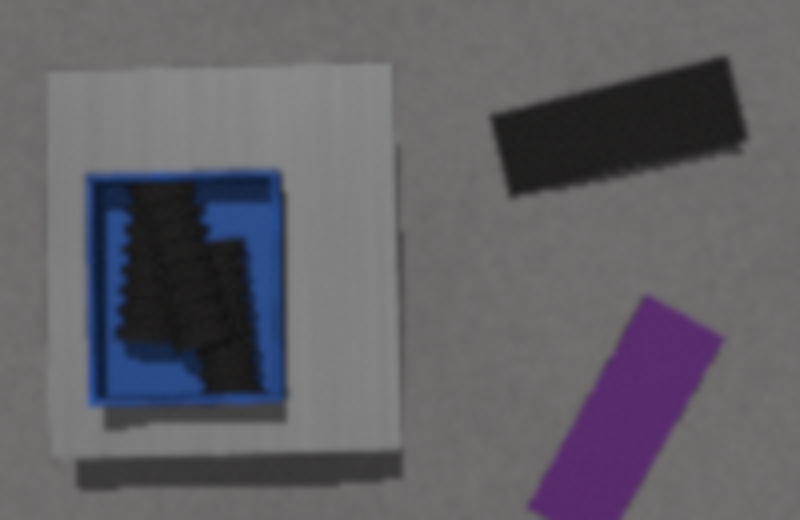

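View pics/sidez.png

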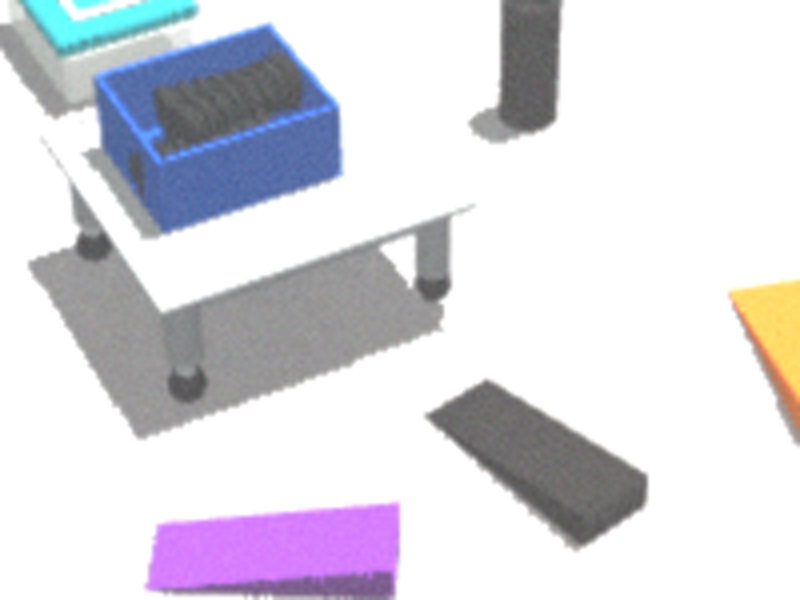

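```bash
cat > fit.py <<'E'
from h import *
from scipy.optimize import least_squares
tz=lambda u,v:((u+.5)/4-.5+220,(v+.5)/4-.5+215)
sz=lambda u,v:((u+.5)/4-.5+210,(v+.5)/4-.5+190)
def W(q,P):
    c,s=np.cos(q[2]),np.sin(q[2]); return [q[0]+c*P[0]-s*P[1],q[1]+s*P[0]+c*P[1],P[2]]
def fit(obs,q0):
    def r(q): return np.concatenate([proj(n,W(q,P))-uv for n,P,uv in obs])
    s=least_squares(r,q0,loss='soft_l1'); return s.x,r(s.x).reshape(-1,2).round(2)
E
cat > f1.py <<'E'
from fit import *
st=[('top',(.105,.095,.096),tz(48,72)),('top',(.105,-.095,.096),tz(391,64)),('top',(-.105,-.095,.096),tz(402,450)),('top',(-.105,.095,.096),tz(52,458)),
('side',(.105,-.095,.096),sz(475,206)),('side',(-.105,-.095,.096),sz(166,308)),('side',(-.105,.095,.096),sz(42,138))]
h=.07;
wd=[('top',(h,.025,.002),tz(511,197)),('top',(h,-.025,.002),tz(491,115)),('top',(-h,-.025,.026),tz(727,57)),('top',(-h,.025,.026),tz(747,140)),
('side',(h,-.025,.002),sz(487,380)),('side',(h,.025,.002),sz(427,416)),('side',(-h,-.025,.026),sz(647,475)),('side',(-h,.025,.0),sz(577,548)),('side',(-h,-.025,.0),sz(645,502))]
# wedge x ~ +y; its y ~ -x
wd=[(n,P,uv) for n,P,uv in wd]
print(ray('top',*tz(391,64),.096),ray('top',*tz(511,197),0))
for nm,o,q0 in (('stand',st,[.4,.1,0]),('wedge',wd,[.45,-.05,1.6])):
    best=None
    q,r=fit(o,q0); print(nm,q,np.degrees(q[2])); print(r.tolist())
    # mirrored y
    if nm=='wedge':
        q,r=fit([(n,(P[0],-P[1],P[2]),u) for n,P,u in o],q0); print('mir',q,np.degrees(q[2])); print(r.tolist())
    if nm=='stand': print('foot',W(q,(.085,-.075,0)),'foot pix side',proj('side',W(q,(.085,-.075,.02))))
    
E
python3 f1.py
```

```text
[0.59301095 0.06699589 0.096     ] [ 0.52549337 -0.00119659  0.        ]
stand [0.48696822 0.157824   0.01321154] 0.7569654396030421
[[-0.53, 0.18], [1.28, -0.11], [1.07, 0.97], [-0.37, 1.37], [1.65, -2.54], [-0.19, -0.61], [0.81, -2.11]]
foot [np.float64(0.5729516348659183), np.float64(0.08395349297919924), 0] foot pix side [318.9517998 259.7773342]
wedge [ 0.56105293 -0.0634568   1.78110436] 102.04976252140833
[[-0.36, 1.46], [-0.2, 1.04], [0.65, 1.11], [0.77, 1.55], [0.74, -1.74], [0.19, -1.63], [0.58, -0.94], [1.68, -1.13], [0.44, 0.11]]
mir [ 0.60289707 -0.05700747  1.79773241] 103.00247993050871
[[-8.31, -36.74], [1.85, 4.48], [2.52, 3.61], [-7.92, -38.13], [-1.23, 0.47], [28.67, -17.57], [-0.62, 1.07], [31.26, -19.54], [-0.75, 2.12]]
```

Both fits agree to about 1 px: foot at (0.573, 0.084), wedge at (0.561, −0.063) with yaw 102°, thin end toward the stand. I'll move behind its rear face, with the fingers slightly apart so they touch at two points and can steer it.

Request:
{"fn": "drive_tool", "kwargs": {"targets": [{"offset":[20,-36,0],"roll":-7,"gripper":0.2},{"offset":[39,-72,0],"roll":-14,"gripper":0.2},{"offset":[58,-108,0],"roll":-21,"gripper":0.2},{"offset":[77,-144,0],"roll":-28,"gripper":0.2},{"offset":[96,-180,0],"roll":-35,"gripper":0.2},{"offset":[115,-216,0],"roll":-42,"gripper":0.2},{"offset":[134,-252,0],"roll":-49,"gripper":0.2},{"offset":[153,-288,0],"roll":-56,"gripper":0.2}], "grip_force": 20}}

```text
clock: 0.82
eef_pos: [0.3233, 0.3375, 0.2053]
eef_rot: [180.0, -0.0, 18.5]
wrist_force: [0.9, -0.0, 0.2]
finger_gap: 0.469
```

Request:
{"fn": "drive_tool", "kwargs": {"targets": [{"offset":[20,-36,0],"roll":-6.8,"gripper":0.2},{"offset":[39,-72,0],"roll":-6.8,"gripper":0.2},{"offset":[58,-108,0],"roll":-6.8,"gripper":0.2},{"offset":[77,-144,0],"roll":-6.8,"gripper":0.2},{"offset":[96,-180,0],"roll":-6.8,"gripper":0.2},{"offset":[115,-216,0],"roll":-6.8,"gripper":0.2},{"offset":[134,-252,0],"roll":-6.8,"gripper":0.2},{"offset":[153,-288,0],"roll":-6.8,"gripper":0.2}]}}

```text
clock: 1.48
eef_pos: [0.4765, 0.0493, 0.2054]
eef_rot: [-180.0, -0.0, 12.0]
wrist_force: [0.5, 0.6, 0.3]
finger_gap: 0.202
```

Request:
{"fn": "drive_tool", "kwargs": {"targets": [{"offset":[20,-36,0],"roll":0,"gripper":0.2},{"offset":[39,-72,0],"roll":0,"gripper":0.2},{"offset":[58,-108,0],"roll":0,"gripper":0.2},{"offset":[77,-144,0],"roll":0,"gripper":0.2},{"offset":[96,-180,0],"roll":0,"gripper":0.2},{"offset":[107.6,-220,0],"roll":0,"gripper":0.2},{"offset":[107.6,-220,-40],"roll":0,"gripper":0.2},{"offset":[107.6,-220,-70],"roll":0,"gripper":0.2}]}}

```text
clock: 2.15
eef_pos: [0.5847, -0.1715, 0.135]
eef_rot: [179.9, -0.1, 11.8]
wrist_force: [-0.7, 1.1, 0.0]
finger_gap: 0.197
```

```bash
cat > p.py <<'E'
import numpy as np
def R(a): return np.array([[np.cos(a),-np.sin(a)],[np.sin(a),np.cos(a)]])
foot=np.array([.573,.084])
def plan(c,yaw,xc=-.02,Rr=.15,rear=-.078):
    com=c+R(yaw)@[xc,0]; f=R(yaw).T@(foot-com)
    sgn=np.sign(-f[1])  # +: right turn
    fy=abs(f[1]); d=np.hypot(f[0],Rr-fy)
    a=np.arctan2(f[0],Rr-fy)-np.arccos(Rr/d)
    out=[]
    def pose(t): # arc angle
        p=com+R(yaw)@[Rr*np.sin(t),-sgn*Rr*(1-np.cos(t))]; return p,yaw-sgn*t
    for t in np.linspace(0,a,9):
        p,y=pose(t); tcp=p+R(y)@[rear-xc,0]; out.append((tcp,np.degrees(y)-90))
    p,y=pose(a); L=np.linalg.norm(foot-p)+xc  # foot body x rel wedge centre
    return out,np.degrees(a),L,y
if __name__=='__main__':
    out,a,L,y=plan(np.array([.56105,-.06346]),1.7811)
    for t,w in out: print((t*1000).round(1),round(w,2))
    print(a,L,np.degrees(y))
    from h import *; s=readout.observe(); print(s['clock'],s['eef_pos'],s['eef_rot'],s['wrist_force'],s['finger_gap'])
E
python3 p.py
```

```text
[ 577.3 -139.7] 12.05
[ 574.2 -134.7] 9.93
[ 571.2 -129.6] 7.81
[ 568.4 -124.3] 5.69
[ 565.8 -118.9] 3.58
[ 563.4 -113.5] 1.46
[ 561.3 -108. ] -0.66
[ 559.3 -102.4] -2.78
[557.5 -96.7] -4.9
16.94759275402118 0.1033487376661489 85.10192013672975
2.15 [ 0.58469574 -0.17145908  0.13499085] [ 1.79903701e+02 -1.16374080e-01  1.18376525e+01] [-0.74670263  1.06189072  0.00149614] 0.19668452584495935
```

Request:
{"fn": "drive_tool", "kwargs": {"targets": [{"offset":[0,0,-35],"roll":0,"gripper":0.2},{"offset":[0,0,-65],"roll":0,"gripper":0.2},{"offset":[0,0,-95],"roll":0,"gripper":0.2},{"offset":[0,0,-115],"roll":0,"gripper":0.2},{"offset":[0,0,-126],"roll":0,"gripper":0.2},{"offset":[0,0,-126],"roll":0,"gripper":0.2},{"offset":[0,0,-126],"roll":0,"gripper":0.2}]}}

```text
clock: 2.73
eef_pos: [0.5839, -0.1687, 0.0097]
eef_rot: [-180.0, 0.0, 12.0]
wrist_force: [-0.4, 0.2, 1.2]
finger_gap: 0.198
```

```bash
python3 - <<'E'
from h import *
for n in ['side','wrist']: snap(n,n+'1')
s=readout.observe(); print(s['clock'],s['eef_pos'],s['eef_rot'],s['wrist_force'])
a=cv2.imread('pics/side1.png')[190:370,190:430]; a=cv2.convertScaleAbs(a,alpha=1.5,beta=20);cv2.imwrite('pics/side1z.png',cv2.resize(a,(800,600),interpolation=cv2.INTER_CUBIC))
E
```

```text
2.8333 [ 0.58511097 -0.1693044   0.01138916] [ 1.79884245e+02 -1.46312601e-01  1.20311644e+01] [-0.21205674  0.53455401 -0.42511322]
```

View pics/side1z.png

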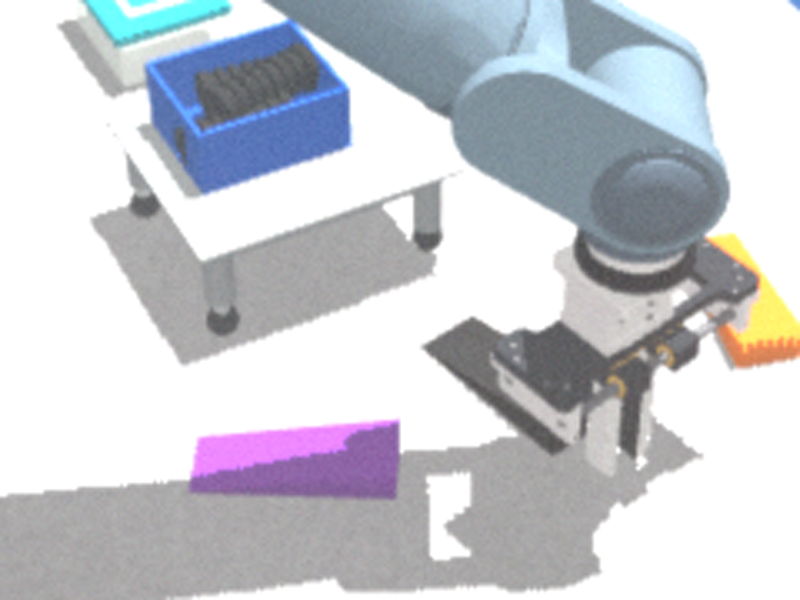

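View pics/wrist1.png

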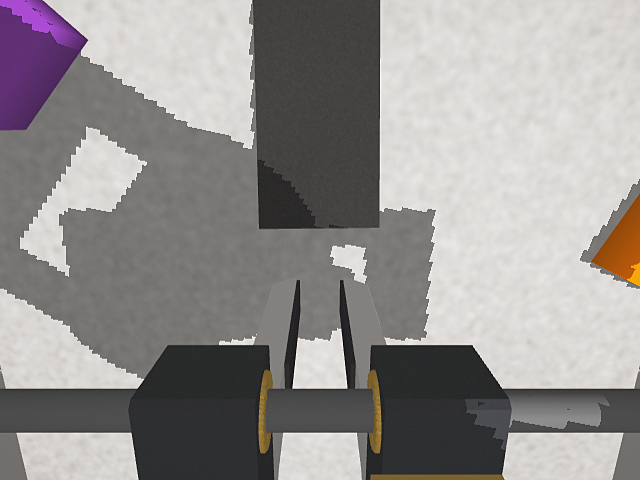

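The tool lines up with the wedge: its centre is at column ~319, the fingers sit centred at ~320, and the rear edge at row 228 runs parallel. I'll approach, then push along the right-turning arc.

Request:
{"fn": "drive_tool", "kwargs": {"targets": [{"offset":[-2,10,-1],"roll":0,"gripper":0.2},{"offset":[-4.3,20,-1],"roll":0,"gripper":0.2},{"offset":[-5.4,25,-1],"roll":0,"gripper":0.2},{"offset":[-6.3,29.3,-1],"roll":0,"gripper":0.2},{"offset":[-9.4,34.3,-1],"roll":-2.1,"gripper":0.2},{"offset":[-12.4,39.4,-1],"roll":-4.2,"gripper":0.2},{"offset":[-15.2,44.7,-1],"roll":-6.4,"gripper":0.2},{"offset":[-17.8,50.1,-1],"roll":-8.5,"gripper":0.2}]}}

```text
clock: 3.5
eef_pos: [0.5663, -0.1186, 0.0092]
eef_rot: [179.9, -0.1, 3.5]
wrist_force: [-0.1, -1.9, 0.3]
finger_gap: 0.201
```

Request:
{"fn": "drive_tool", "kwargs": {"targets": [{"offset":[-2.4,5.4,0],"roll":-2.1,"gripper":0.2},{"offset":[-4.5,10.9,0],"roll":-4.2,"gripper":0.2},{"offset":[-6.5,16.5,0],"roll":-6.3,"gripper":0.2},{"offset":[-8.3,22.2,0],"roll":-8.4,"gripper":0.2},{"offset":[-8.3,22.2,0],"roll":-8.4,"gripper":0.2},{"offset":[-8.3,22.2,0],"roll":-8.4,"gripper":0.2}]}}

```text
clock: 4.0
eef_pos: [0.5576, -0.0959, 0.0086]
eef_rot: [-180.0, -0.0, -4.8]
wrist_force: [-0.1, 0.4, 0.1]
finger_gap: 0.201
```

```bash
python3 - <<'E'
from h import *
for n in ['side','wrist','top']: snap(n,n+'2')
s=readout.observe(); print(s['clock'],s['eef_pos'],s['eef_rot'],s['wrist_force'])
a=cv2.imread('pics/side2.png')[190:370,190:430]; a=cv2.convertScaleAbs(a,alpha=1.5,beta=20);cv2.imwrite('pics/side2z.png',cv2.resize(a,(800,600),interpolation=cv2.INTER_CUBIC))
E
```

```text
4.15 [ 0.55759657 -0.09629881  0.00839345] [-1.79989390e+02  6.14734819e-03 -4.84423983e+00] [0.68112456 0.18291415 0.09119183]
```

View pics/side2z.png

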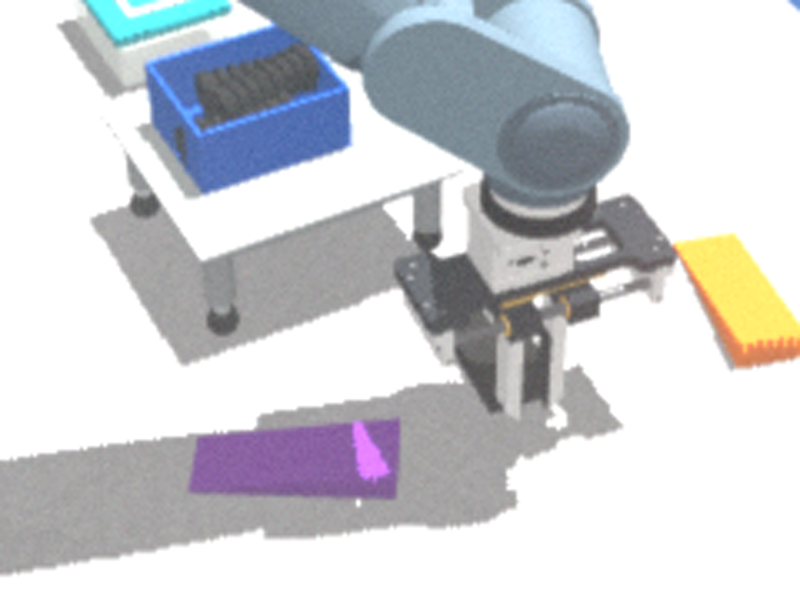

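View pics/wrist2.png

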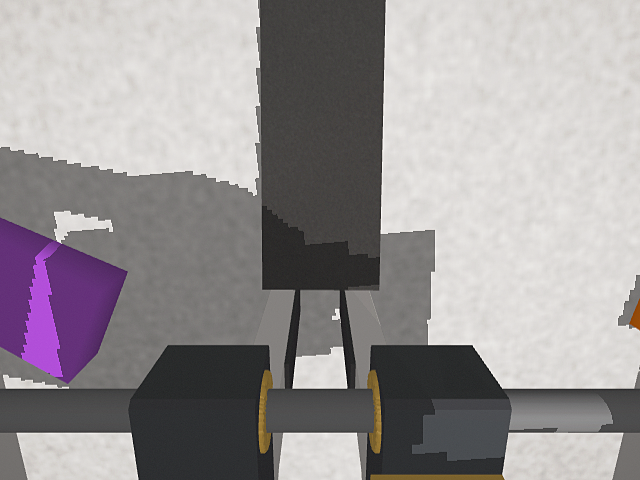

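```bash
python3 - <<'E'
from h import *
T=np.load('pics/wrist2.npy')
a=ray('wrist',263,290,.026,T);b=ray('wrist',380,290,.026,T)
w=.95;# points on slope edges: left at row 100
print(a,b,np.linalg.norm(a-b),np.degrees(np.arctan2(*(b-a)[1::-1])), 'mid',(a+b)/2)
print('finger y edge expected', readout.observe()['eef_pos'])
a=cv2.imread('pics/top2.png')[195:345,220:420]; cv2.imwrite('pics/top2z.png',cv2.resize(a,(800,600),interpolation=cv2.INTER_CUBIC))
E
```

```text
[ 0.53483675 -0.08339075  0.026     ] [ 0.58484331 -0.08756857  0.026     ] 0.05018078161870869 -4.775708300000428 mid [ 0.55984003 -0.08547966  0.026     ]
finger y edge expected [ 0.55759657 -0.09629881  0.00839345]
```

View pics/top2z.png

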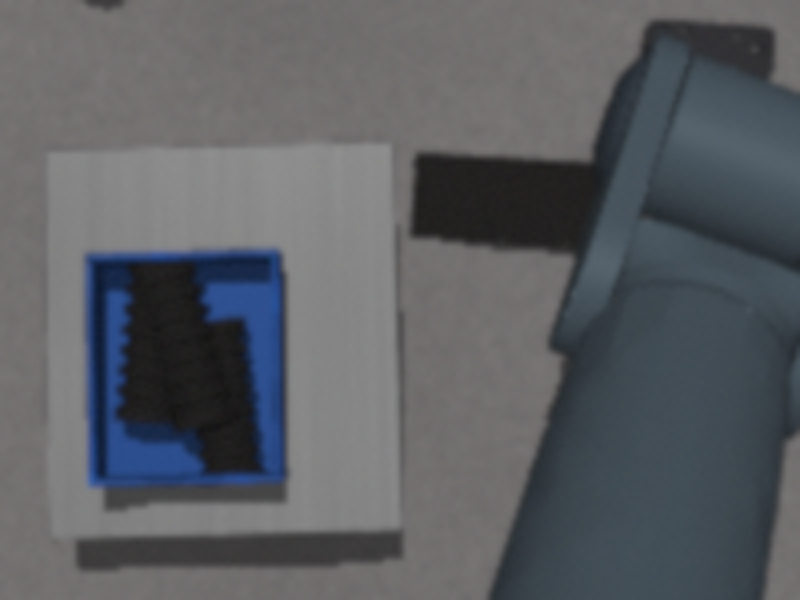

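```bash
python3 - <<'E'
from h import *
tz=lambda u,v:((u+.5)/4-.5+220,(v+.5)/4-.5+195)
b=np.array([.2,1.3])
for uv in [(416,153),(412,236)]:
    print(ray('top',*tz(*uv),.002), ray('top',*(np.array(tz(*uv))+b),.002))
from p import *
y=np.radians(85.15); rm=np.array([.5598,-.0875]);print('tip by wrist',rm+R(y)@[.14,0])
for c in [R(y)@[.07,0]+rm, R(y)@[.07,0]+[.5577,-.088]]: print('foot in wedge',R(y).T@(foot-c))
E
```

```text
[0.59848741 0.05304349 0.002     ] [0.59543133 0.05261807 0.002     ]
[0.54998848 0.05601959 0.002     ] [0.54695279 0.05559498 0.002     ]
tip by wrist [0.57163664 0.05199872]
foot in wedge [0.10200196 0.00134714]
foot in wedge [ 0.10267772 -0.00070306]
```

Wedge and foot line up to within ±2 mm, with about 55–85 mm left to go. I'll push straight at heading 85° and watch the force.

Request:
{"fn": "drive_tool", "kwargs": {"targets": [{"offset":[0.4,5,0],"roll":0,"gripper":0.2},{"offset":[0.9,10,0],"roll":0,"gripper":0.2},{"offset":[1.3,15,0],"roll":0,"gripper":0.2},{"offset":[1.7,20,0],"roll":0,"gripper":0.2},{"offset":[2.1,25,0],"roll":0,"gripper":0.2},{"offset":[2.6,30,0],"roll":0,"gripper":0.2},{"offset":[3.0,35,0],"roll":0,"gripper":0.2},{"offset":[3.4,40,0],"roll":0,"gripper":0.2}]}}

```text
clock: 4.82
eef_pos: [0.561, -0.0558, 0.0085]
eef_rot: [180.0, 0.0, -4.9]
wrist_force: [0.6, -2.7, -0.1]
finger_gap: 0.199
```

Request:
{"fn": "drive_tool", "kwargs": {"targets": [{"offset":[0.2,2,0],"roll":0,"gripper":0.2},{"offset":[0.4,4,0],"roll":0,"gripper":0.2},{"offset":[0.5,6,0],"roll":0,"gripper":0.2},{"offset":[0.7,8,0],"roll":0,"gripper":0.2},{"offset":[0.7,8,0],"roll":0,"gripper":0.2}]}}

```text
clock: 5.23
eef_pos: [0.5617, -0.048, 0.0084]
eef_rot: [-180.0, 0.0, -4.9]
wrist_force: [-0.2, 0.3, 0.5]
finger_gap: 0.201
```

```bash
python3 - <<'E'
from h import *
for n in ['side','top']: snap(n,n+'3')
s=readout.observe(); print(s['clock'],s['eef_pos'],s['eef_rot'],s['wrist_force'])
a=cv2.imread('pics/side3.png')[190:310,250:410]; a=cv2.convertScaleAbs(a,alpha=1.5,beta=20);cv2.imwrite('pics/side3z.png',cv2.resize(a,(800,600),interpolation=cv2.INTER_CUBIC))
a=cv2.imread('pics/top3.png')[195:345,220:420]; cv2.imwrite('pics/top3z.png',cv2.resize(a,(800,600),interpolation=cv2.INTER_CUBIC))
E
```

```text
5.3333 [ 0.56159796 -0.04806005  0.00834818] [-1.79968251e+02  1.64627985e-02 -4.87944889e+00] [-0.44288526  0.16874951  0.31158063]
```

View pics/side3z.png

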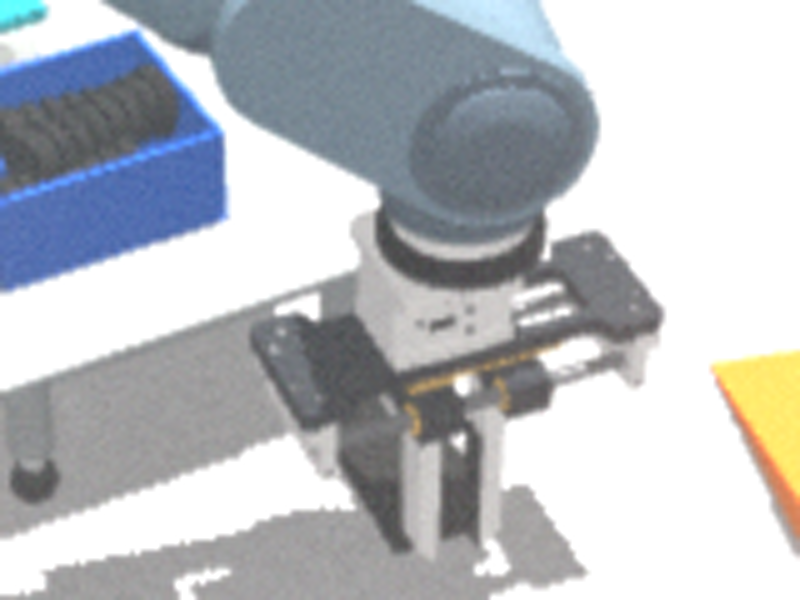

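The gripper hides the foot, so from here I'll use force. I'll push in small steps, stopping when the resistance rises to about 5–7 N.

Request:
{"fn": "drive_tool", "kwargs": {"targets": [{"offset":[0.1,1.5,0],"roll":0,"gripper":0.2},{"offset":[0.2,3,0],"roll":0,"gripper":0.2},{"offset":[0.4,4.5,0],"roll":0,"gripper":0.2},{"offset":[0.5,6,0],"roll":0,"gripper":0.2}]}}

```text
clock: 5.67
eef_pos: [0.5621, -0.0422, 0.0084]
eef_rot: [-180.0, 0.0, -4.9]
wrist_force: [1.6, -1.6, -0.6]
finger_gap: 0.196
```

Request:
{"fn": "drive_tool", "kwargs": {"targets": [{"offset":[0.1,1,0],"roll":0,"gripper":0.2},{"offset":[0.2,2,0],"roll":0,"gripper":0.2},{"offset":[0.3,3,0],"roll":0,"gripper":0.2}]}}

```text
clock: 5.92
eef_pos: [0.5625, -0.0392, 0.0084]
eef_rot: [-180.0, 0.0, -4.9]
wrist_force: [0.2, -1.4, -1.1]
finger_gap: 0.199
```

Request:
{"fn": "drive_tool", "kwargs": {"targets": [{"offset":[0.1,1,0],"roll":0,"gripper":0.2},{"offset":[0.2,2,0],"roll":0,"gripper":0.2},{"offset":[0.3,3,0],"roll":0,"gripper":0.2}]}}

```text
clock: 6.17
eef_pos: [0.5628, -0.0362, 0.0084]
eef_rot: [-180.0, 0.0, -4.9]
wrist_force: [-0.2, -1.5, -0.0]
finger_gap: 0.201
```

Request:
{"fn": "drive_tool", "kwargs": {"targets": [{"offset":[0.1,1,0],"roll":0,"gripper":0.2},{"offset":[0.2,2,0],"roll":0,"gripper":0.2},{"offset":[0.3,3,0],"roll":0,"gripper":0.2}]}}

```text
clock: 6.42
eef_pos: [0.5631, -0.0333, 0.0084]
eef_rot: [-180.0, 0.0, -4.9]
wrist_force: [0.2, -2.1, -1.1]
finger_gap: 0.202
```

Request:
{"fn": "drive_tool", "kwargs": {"targets": [{"offset":[0.1,1,0],"roll":0,"gripper":0.2},{"offset":[0.2,2,0],"roll":0,"gripper":0.2}]}}

```text
clock: 6.58
eef_pos: [0.5633, -0.0313, 0.0085]
eef_rot: [-180.0, 0.0, -4.9]
wrist_force: [-0.2, -1.3, -0.8]
finger_gap: 0.197
```

Request:
{"fn": "drive_tool", "kwargs": {"targets": [{"offset":[0.1,1,0],"roll":0,"gripper":0.2},{"offset":[0.2,2,0],"roll":0,"gripper":0.2}]}}

```text
clock: 6.75
eef_pos: [0.5635, -0.0293, 0.0085]
eef_rot: [180.0, -0.0, -4.9]
wrist_force: [1.1, 0.1, -0.1]
finger_gap: 0.199
```

Request:
{"fn": "drive_tool", "kwargs": {"targets": [{"offset":[0.1,1,0],"roll":0,"gripper":0.2},{"offset":[0.2,2,0],"roll":0,"gripper":0.2}]}}

```text
clock: 6.92
eef_pos: [0.5637, -0.0272, 0.0085]
eef_rot: [-180.0, 0.0, -4.9]
wrist_force: [0.8, -1.0, -1.3]
finger_gap: 0.2
```

Request:
{"fn": "drive_tool", "kwargs": {"targets": [{"offset":[0.1,1,0],"roll":0,"gripper":0.2},{"offset":[0.2,2,0],"roll":0,"gripper":0.2}]}}

```text
clock: 7.08
eef_pos: [0.5639, -0.0253, 0.0085]
eef_rot: [180.0, -0.0, -4.9]
wrist_force: [-0.6, -1.2, -1.1]
finger_gap: 0.203
```

Request:
{"fn": "drive_tool", "kwargs": {"targets": [{"offset":[0.1,1,0],"roll":0,"gripper":0.2},{"offset":[0.2,2,0],"roll":0,"gripper":0.2}]}}

```text
clock: 7.25
eef_pos: [0.5641, -0.0232, 0.0084]
eef_rot: [180.0, 0.0, -4.9]
wrist_force: [0.1, -0.6, -0.4]
finger_gap: 0.203
```

Request:
{"fn": "drive_tool", "kwargs": {"targets": [{"offset":[0.1,1,0],"roll":0,"gripper":0.2},{"offset":[0.2,2,0],"roll":0,"gripper":0.2}]}}

```text
clock: 7.42
eef_pos: [0.5643, -0.0212, 0.0084]
eef_rot: [-180.0, 0.0, -4.9]
wrist_force: [-0.3, -1.3, -0.7]
finger_gap: 0.197
```

Request:
{"fn": "drive_tool", "kwargs": {"targets": [{"offset":[0.1,1,0],"roll":0,"gripper":0.2},{"offset":[0.2,2,0],"roll":0,"gripper":0.2}]}}

```text
clock: 7.58
eef_pos: [0.5645, -0.0196, 0.0085]
eef_rot: [180.0, -0.0, -4.9]
wrist_force: [-0.8, -3.0, -0.5]
finger_gap: 0.199
```

Request:
{"fn": "drive_tool", "kwargs": {"targets": [{"offset":[0.1,1,0],"roll":0,"gripper":0.2},{"offset":[0.2,2,0],"roll":0,"gripper":0.2}]}}

```text
clock: 7.75
eef_pos: [0.5648, -0.018, 0.0085]
eef_rot: [179.9, -0.0, -4.8]
wrist_force: [0.0, -5.7, -0.4]
finger_gap: 0.198
```

Resistance has risen to 5.7 N, so the wedge is on the foot. I'll hold and confirm.

Request:
{"fn": "drive_tool", "kwargs": {"targets": [{"offset":[0,0,0],"roll":0,"gripper":0.2},{"offset":[0,0,0],"roll":0,"gripper":0.2},{"offset":[0,0,0],"roll":0,"gripper":0.2}]}}

```text
clock: 8.0
eef_pos: [0.5647, -0.0178, 0.0085]
eef_rot: [180.0, -0.0, -4.9]
wrist_force: [-0.4, -5.1, -0.7]
finger_gap: 0.198
```

Request:
{"fn": "drive_tool", "kwargs": {"targets": [{"offset":[0.05,0.5,0],"roll":0,"gripper":0.2},{"offset":[0.05,0.5,0],"roll":0,"gripper":0.2},{"offset":[0.05,0.5,0],"roll":0,"gripper":0.2}]}}

```text
clock: 8.25
eef_pos: [0.5648, -0.0175, 0.0085]
eef_rot: [179.9, -0.0, -4.9]
wrist_force: [-0.4, -6.3, -2.6]
finger_gap: 0.201
```

Snug at about 6 N. I'll back off, rise and take a look.

Request:
{"fn": "drive_tool", "kwargs": {"targets": [{"offset":[0,-10,0],"roll":0,"gripper":0.2},{"offset":[-1,-40,0],"roll":0,"gripper":0},{"offset":[-2,-70,20],"roll":0,"gripper":0},{"offset":[-2,-100,50],"roll":0,"gripper":0},{"offset":[-2,-130,80],"roll":0,"gripper":0},{"offset":[-2,-150,110],"roll":0,"gripper":0},{"offset":[-2,-170,140],"roll":0,"gripper":0},{"offset":[-2,-180,160],"roll":0,"gripper":0}]}}

```text
clock: 8.92
eef_pos: [0.5639, -0.1995, 0.1723]
eef_rot: [180.0, -0.3, -5.0]
wrist_force: [1.0, 0.1, 0.3]
finger_gap: 0.002
```

```bash
python3 - <<'E'
from h import *
for n in ['side','top']: snap(n,n+'4')
s=readout.observe(); print(s['clock'],s['eef_pos'],s['eef_rot'],s['wrist_force'],s['finger_gap'])
a=cv2.imread('pics/side4.png')[190:310,250:410]; a=cv2.convertScaleAbs(a,alpha=1.5,beta=20);cv2.imwrite('pics/side4z.png',cv2.resize(a,(800,600),interpolation=cv2.INTER_CUBIC))
a=cv2.imread('pics/top4.png')[195:345,220:420]; cv2.imwrite('pics/top4z.png',cv2.resize(a,(800,600),interpolation=cv2.INTER_CUBIC))
E
```

```text
9.0167 [ 0.565298   -0.19963699  0.17347831] [179.85531512  -0.50157312  -5.01417706] [-0.05364246  1.53736647 -0.76832421] 0.010245389897036886
```

View pics/side4z.png

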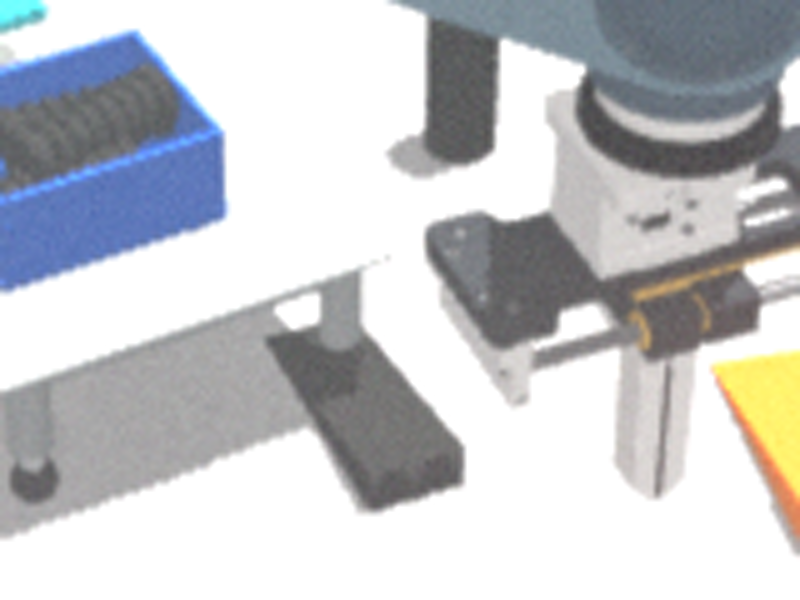

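View pics/top4z.png

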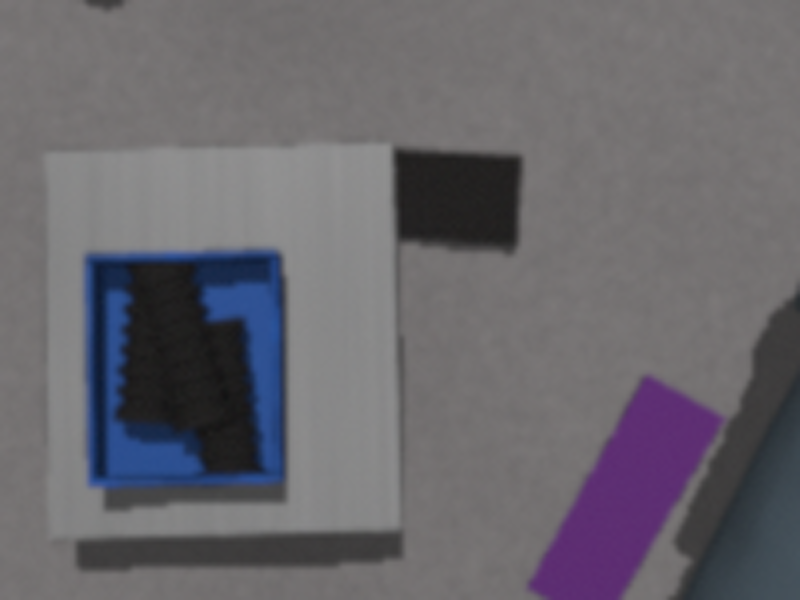

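The wedge is in under the short leg (leg at (342,345) in the zoomed side view, about mid-width), and the stand hasn't visibly moved. Now I'll move above the corner with the fingers shut.

Request:
{"fn": "drive_tool", "kwargs": {"targets": [{"offset":[2,40,5],"roll":2,"gripper":0},{"offset":[3,80,5],"roll":5,"gripper":0},{"offset":[4,120,5],"roll":5,"gripper":0},{"offset":[6,160,5],"roll":5,"gripper":0},{"offset":[7,200,5],"roll":5,"gripper":0},{"offset":[8,240,5],"roll":5,"gripper":0},{"offset":[9,270,5],"roll":5,"gripper":0},{"offset":[9,282,5],"roll":5,"gripper":0}]}}

```text
clock: 9.68
eef_pos: [0.5701, 0.0897, 0.1716]
eef_rot: [-179.9, 0.2, 0.4]
wrist_force: [-0.5, 0.0, -0.3]
finger_gap: 0.004
```

Request:
{"fn": "drive_tool", "kwargs": {"targets": [{"offset":[0,0,-25],"roll":0,"gripper":0},{"offset":[0,0,-45],"roll":0,"gripper":0},{"offset":[0,0,-60],"roll":0,"gripper":0},{"offset":[0,0,-65],"roll":0,"gripper":0},{"offset":[0,0,-65],"roll":0,"gripper":0}]}}

```text
clock: 10.1
eef_pos: [0.5699, 0.0851, 0.1059]
eef_rot: [-180.0, 0.3, 0.1]
wrist_force: [0.0, -0.2, 0.5]
finger_gap: 0.006
```

```bash
python3 - <<'E'
from h import *
for n in ['side']: snap(n,n+'5')
s=readout.observe(); print(s['clock'],s['eef_pos'],s['eef_rot'],s['wrist_force'],s['finger_gap'])
a=cv2.imread('pics/side5.png')[190:310,250:410]; a=cv2.convertScaleAbs(a,alpha=1.2,beta=0);cv2.imwrite('pics/side5z.png',cv2.resize(a,(800,600),interpolation=cv2.INTER_CUBIC))
E
```

```text
10.15 [0.57105038 0.08502474 0.10751186] [-1.79974310e+02  1.20817256e-01  1.06441210e-01] [-0.24734408 -0.12198751  0.85470737] 0.0032421862133873765
```

View pics/side5z.png

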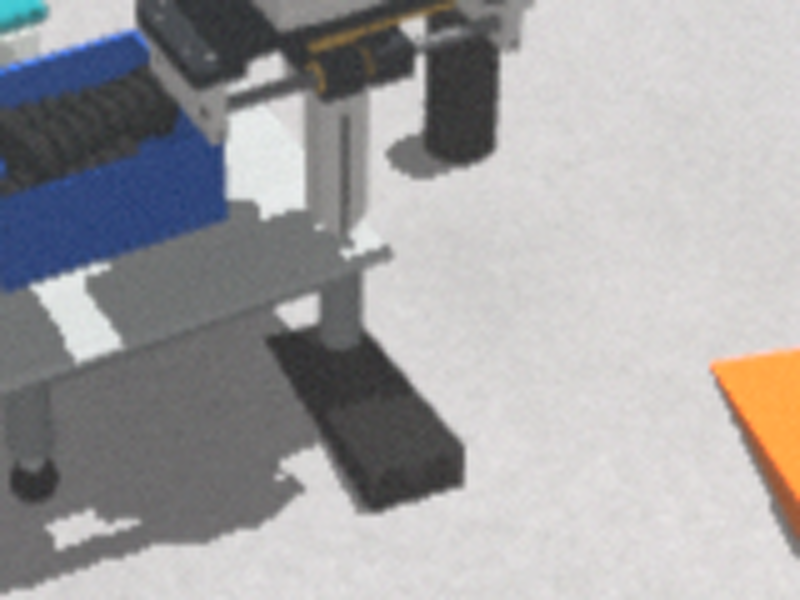

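The fingers are right above the short leg, about 10 mm over the plate. I'll press down in small steps.

Request:
{"fn": "drive_tool", "kwargs": {"targets": [{"offset":[0,0,-3],"roll":0,"gripper":0},{"offset":[0,0,-6],"roll":0,"gripper":0},{"offset":[0,0,-8],"roll":0,"gripper":0},{"offset":[0,0,-9],"roll":0,"gripper":0}]}}

```text
clock: 10.48
eef_pos: [0.572, 0.0851, 0.0997]
eef_rot: [-180.0, -0.0, 0.1]
wrist_force: [0.1, 0.0, -0.6]
finger_gap: 0.006
```

Request:
{"fn": "drive_tool", "kwargs": {"targets": [{"offset":[0,0,-0.5],"roll":0,"gripper":0},{"offset":[0,0,-1],"roll":0,"gripper":0}]}}

```text
clock: 10.65
eef_pos: [0.5719, 0.0851, 0.0986]
eef_rot: [-180.0, -0.0, 0.1]
wrist_force: [0.8, -0.8, -0.2]
finger_gap: 0.007
```

Request:
{"fn": "drive_tool", "kwargs": {"targets": [{"offset":[0,0,-0.5],"roll":0,"gripper":0},{"offset":[0,0,-1],"roll":0,"gripper":0}]}}

```text
clock: 10.82
eef_pos: [0.5719, 0.0852, 0.0976]
eef_rot: [-180.0, -0.0, 0.1]
wrist_force: [-0.2, -0.5, 0.3]
finger_gap: 0.003
```

Request:
{"fn": "drive_tool", "kwargs": {"targets": [{"offset":[0,0,-0.5],"roll":0,"gripper":0},{"offset":[0,0,-1],"roll":0,"gripper":0},{"offset":[0,0,-1.5],"roll":0,"gripper":0}]}}

```text
clock: 11.07
eef_pos: [0.5718, 0.0852, 0.0959]
eef_rot: [180.0, -0.0, 0.1]
wrist_force: [-0.5, -0.3, 0.2]
finger_gap: 0.002
```

Request:
{"fn": "drive_tool", "kwargs": {"targets": [{"offset":[0,0,-0.5],"roll":0,"gripper":0},{"offset":[0,0,-1],"roll":0,"gripper":0}]}}

```text
clock: 11.23
eef_pos: [0.5719, 0.0851, 0.0957]
eef_rot: [180.0, 0.0, 0.1]
wrist_force: [-4.1, -0.2, 8.2]
finger_gap: 0.003
```

Request:
{"fn": "drive_tool", "kwargs": {"targets": [{"offset":[0,0,-0.5],"roll":0,"gripper":0},{"offset":[0,0,-1],"roll":0,"gripper":0}]}}

```text
clock: 11.4
eef_pos: [0.572, 0.0851, 0.0956]
eef_rot: [180.0, 0.0, 0.1]
wrist_force: [-5.5, -0.4, 12.1]
finger_gap: 0.003
```

Firm at 12 N with the corner at 95.6 mm, so it isn't giving. I'll hold briefly, then release and retreat upward.

Request:
{"fn": "drive_tool", "kwargs": {"targets": [{"offset":[0,0,0],"roll":0,"gripper":0},{"offset":[0,0,0],"roll":0,"gripper":0},{"offset":[0,0,0],"roll":0,"gripper":0},{"offset":[0,0,0],"roll":0,"gripper":0}]}}

```text
clock: 11.73
eef_pos: [0.572, 0.0851, 0.0956]
eef_rot: [180.0, 0.0, 0.1]
wrist_force: [-4.3, -0.1, 10.4]
finger_gap: 0.005
```

Request:
{"fn": "drive_tool", "kwargs": {"targets": [{"offset":[0,0,3],"roll":0,"gripper":0},{"offset":[0,0,15],"roll":0,"gripper":0},{"offset":[0,0,45],"roll":0,"gripper":0},{"offset":[0,0,85],"roll":0,"gripper":0},{"offset":[0,-30,110],"roll":0,"gripper":0},{"offset":[0,-70,110],"roll":0,"gripper":0},{"offset":[0,-110,110],"roll":0,"gripper":0},{"offset":[0,-150,110],"roll":0,"gripper":0}]}}

```text
clock: 12.4
eef_pos: [0.5721, -0.0663, 0.2056]
eef_rot: [180.0, -0.1, 0.2]
wrist_force: [-0.8, 0.3, -0.2]
finger_gap: 0.002
```

Request:
{"fn": "drive_tool", "kwargs": {"targets": [{"offset":[0,-40,0],"roll":0,"gripper":0},{"offset":[0,-80,0],"roll":0,"gripper":0},{"offset":[0,-120,0],"roll":0,"gripper":0},{"offset":[0,-120,0],"roll":0,"gripper":0}]}}

```text
clock: 12.73
eef_pos: [0.5715, -0.1911, 0.2047]
eef_rot: [179.8, -0.1, -0.2]
wrist_force: [-0.5, -0.2, -0.4]
finger_gap: 0.003
```

```bash
python3 - <<'E'
from h import *
for n in ['side','top']: snap(n,n+'6')
s=readout.observe(); print(s['clock'],s['eef_pos'],s['wrist_force'])
a=cv2.imread('pics/side6.png')[190:310,250:410]; a=cv2.convertScaleAbs(a,alpha=1.2,beta=0);cv2.imwrite('pics/side6z.png',cv2.resize(a,(800,600),interpolation=cv2.INTER_CUBIC))
a=cv2.imread('pics/top6.png')[195:345,220:420]; cv2.imwrite('pics/top6z.png',cv2.resize(a,(800,600),interpolation=cv2.INTER_CUBIC))
E
```

```text
12.8333 [ 0.57161603 -0.18599232  0.20426749] [-0.32536161 -0.72030898 -0.39418422]
```

View pics/side6z.png

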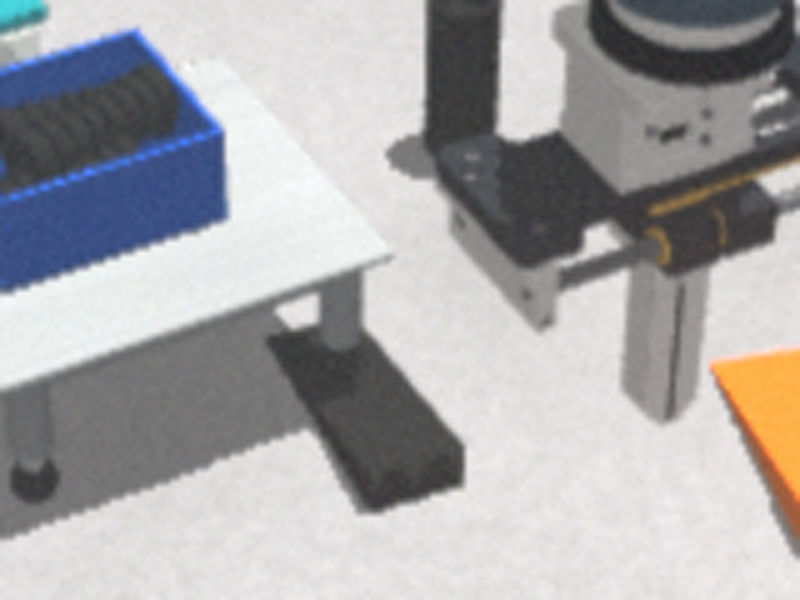

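View pics/top6z.png

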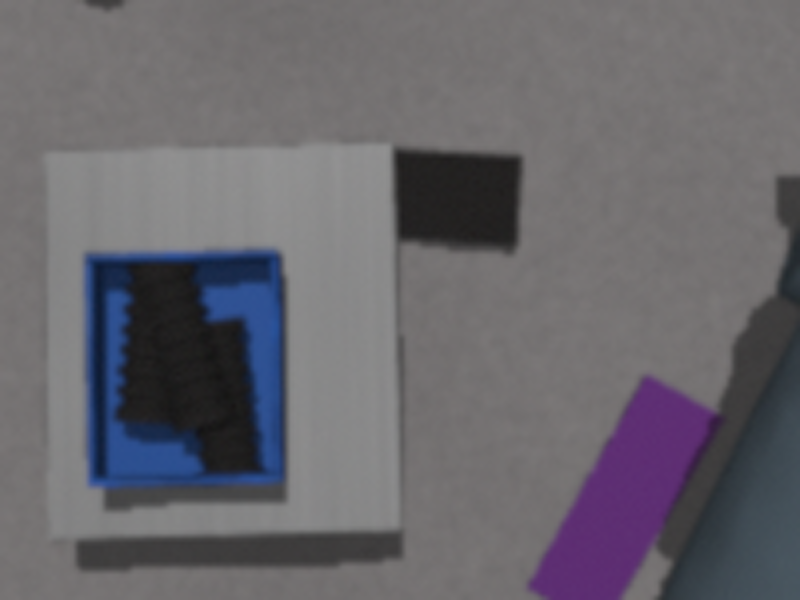

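Nothing has shifted since the press: the leg is centred at column ~341 between the wedge edges at ~292 and ~385, and the arm is clear. Handing in.

```bash
python3 -c "
from h import *
print(readout.observe()['qvel'].round(1)); print(manip.sign_off())"
```

```text
[ 2.6 -0.8  1.1  0.2  0.   0.2]
the job is handed in; nothing more can be done
None
```

I pushed the black wedge under the short foot with two fingertips, first along a gentle arc to line it up, then straight in. The push met steady resistance of about 5–6 N, so I stopped there, backed off and pressed on the corner.

- **Press test:** with 10–12 N down on the corner, it stayed firm at 95.6 mm and I felt no rocking. I then let go and moved the arm clear.
- **Last pictures:** taken after letting go, they show the wedge unmoved and the leg about mid-width over its slope. The stand looks to be where it was, within about 1 mm.
- **Other objects:** I did not touch any of the bystanders or the look-alike wedges.
- **Not confirmed:** the dome-to-slope gap was judged from force only, because the gripper hid the foot during the final push. The arm still showed up to about 2.6°/s of joint speed at hand-in, well away from everything. The sign-off gives no verdict.

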